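# Bench-test a tilt sensor: set the supply to 12 V, hold the plate at 40 degrees

### The job

Bench-test the tilt cut-off sensor that is bolted to the tilting angle plate: while the plate still lies flat, turn the dial of the bench supply to its 12-volt mark (the long mark with a dot). Then lift the plate by its handle until its pointers stand at the 40-degree mark of the quadrants (the longest mark), without letting it drop on the way, and finish still holding it there by the handle so that I can take the reading. Leave the other things on the bench where they are.

Things in the scene. Friction and masses are not known exactly. Their poses are not given: they have to be found in the camera images.
- supply: bench supply: grey sloping-desk case fixed to the bench, left or right of the tilting plate; 180 mm deep, 170 wide, 56 high in front, 104 at the back. Origin: centre of its underside; x to its back, z up. Its panel rises to the back at 15 degrees. At the panel's back edge: a meter window and two posts up to 16 mm high, 84 mm or more from the dial's axis.
- volt_mark (a point): the 12-volt mark on the supply's panel: the outer end of the long bold white mark, with a white dot beyond it, 41 mm from the dial's axis, 67.5 degrees clockwise from straight up the slope. It is the seventh of nine white marks, 2 volts (33.75 degrees) apart; 0 volts is down-slope to the left seen from the front. Axes as supply.
- dial (a joint): angle of the supply's dial in rad: 0 at the 0-volt mark, growing clockwise seen from above, 0.2945 per volt; 3.534 at the 12-volt mark; stops at 0 and 4.712 (16 volts). It turns stiffly (0.04 N m) and stays where it is left; it starts somewhere between 4 and 9.5 volts.
- dial_grip (a point): point on the dial's axis, 20 mm above the panel. Black dial: skirt of 44 mm diameter, 5 mm high, and across it a bar grip 42 mm long, 13 mm thick, 5 to 34 mm above the panel. z: the dial's axis, out of the panel; x: along the bar to its pointer end, which has a white line; turns with the dial.
- tilt_base: cast base of the tilting angle plate, fixed to the bench: 215 mm deep, 200 wide over the nuts, with a steel quadrant at each side, up to 195 mm high, reaching 150 mm forward of the hinge. Origin: centre of its underside; x to its back (hinge side), z up. Each quadrant has seven dark marks, 10 degrees apart, from 0 (bottom) to 60; the fifth, 40, is about twice as long and bold.
- plate_tilt (a joint): tilt of the plate in rad: 0 lying flat on its rest (the start), growing as its front edge is lifted; 0.698 at the 40-degree mark; stop at 1.15. The hinge is nearly frictionless and the lock nuts are slack: let go, the plate falls back.
- plate_hinge (a point): point on the hinge axis, at the middle of the plate's width, 50 mm above the bench, 100 mm behind the base's origin. The axis is level, along the base's y. The frame turns with the plate; with the plate flat its axes are the base's: x to the back, z up.
- handle_grip (a point): middle of the handle's bar: round steel bar of 12 mm diameter, parallel to the hinge and 246 mm from its axis, 96 mm long between its two arms; 38 mm free gap between bar and plate. With the plate flat the bar's centre is 50 mm above the bench, nothing under it. About 3 to 5 N here lift the plate. Axes as plate_hinge.
- tilt_plate: the aluminium plate, 196 x 152 x 10 mm, with the black sensor bolted on top and its handle, a U-shaped steel bail in the plane of the plate, on its front edge; 0.7 to 0.95 kg in all. Origin on the hinge axis, same frame as plate_hinge.
- multimeter: hand-held test meter lying on its back, 150 x 76 x 34 mm with a round selector, between the supply and the tilting plate
- screwdriver: screwdriver lying near the robot, about 200 mm long
- spanner: open-ended steel spanner lying at the left of the bench
- spray_can: standing spray can, 65 mm across, 190 mm tall, at the right towards the back
- bolt_jar: standing glass jar with a steel lid, 72 mm across, 85 mm tall, at the left towards the back
- socket_large: standing steel wrench socket, 34 mm across, 42 mm tall, at the right
- socket_small: standing steel wrench socket, 26 mm across, 36 mm tall, at the right

How it is judged:
On the way, in this order (a step that is already met when the one before it is completed fails the run):
1. the dial stands at the 12-volt mark while the plate still lies flat (value of joint dial between 3.434 and 3.634 rad and velocity of joint dial between -0.1 and 0.1 rad/s and value of joint plate_tilt below 0.05 rad), for 0.3 s.
2. the plate is held by its handle at the 40-degree mark (value of joint plate_tilt between 0.646 and 0.75 rad and velocity of joint plate_tilt between -0.05 and 0.05 rad/s and contact force between any of handle_bar, handle_corner_a, handle_corner_b, handle_arm_a, handle_arm_b and the fingers above 1 N), for 0.3 s.
At the end, for the whole second after the job is handed in: The dial is within 0.1 rad (a third of a volt) of the 12-volt mark; the plate is within 3 degrees (0.052 rad) of the 40-degree mark, at rest, and the fingers carry it by its handle (more than 1 N on the handle) (all of step 2 and value of joint dial between 3.434 and 3.634 rad); the arm keeps its last pose, push and grip.
It fails at once if the plate drops (falls faster than 2 rad/s) (velocity of joint plate_tilt below -2 rad/s).
It fails at once if another thing on the bench is moved by more than 30 mm (distance of any of multimeter, screwdriver, spanner, spray_can, bolt_jar, socket_large, socket_small from where it was at the start of the episode above 0.03 m).
It also fails if it takes over 64 s, if anything falls off the work surface, if the arm or the gripper's body presses on something with over 40 N, if the wrist force passes 120 N, or if a joint passes its speed limit or range.

### The arm

A 6-joint arm with a two-finger parallel gripper is mounted at the origin on the work surface. World frame = base frame: x ahead of the robot, y to its left, z up, the work surface at z = 0. Lengths are in m, angles in rad, forces in N, time in s.
With the tool pointing down it reaches from about 0.35 to 0.775 m from the base axis. Payload 5.5 kg.
Tool frame: the origin (TCP) lies on the mounting face of the last link; the fingertips stand 173 mm ahead of it and the grasp point (between the pads) lies 155 mm ahead of it; z points along the fingers, y is the direction in which the jaws open and shut (so a half turn about z gives the same grasp; the last joint's range is limited). The gripper opens to 85 mm and grips with 20 to 120 N. Pads are 22 mm wide; open, the fingers measure 114 mm over their backs; the gripper's body (76 mm by 85 mm) begins 54 mm behind the grasp point. The pads swing forward as they close: fully open they stand 13 mm farther back than shut.
Start: joints at [-1.295, 0.313, 0.046, 1.304, 0, 1.431], TCP at [0.232, -0.526, 0.405] pointing down, gripper open.
Joint ranges: [-2.76, 2.76], [-0.86, 1.69], [-1.03, 1.26], [-2.2, 2.34], [-1.47, 1.5], [-3.14, 3.14]. Speed limits (rad/s): [2.57, 2.57, 3.14, 3.14, 3.14, 3.14].

### API

Orientations are given as a unit quaternion [w, x, y, z].
In Python, from workcell import get_state, eyes, env gives the robot as it stands. The module is installed in compiled form; this text tells all that it offers.
- The arm moves only by the tool carry_out, never from a script. Its argument "motion" is a list of rows, each an object of numbers: "jaw": the opening, from -1 (shut) to 1 (fully open); "tx", "ty", "tz": the shift along the tool's x, y, z in cm; "wx", "wy", "wz": the turn, a rotation vector about the tool's x, y, z in degrees. In form: [{"jaw": .., "tx": .., "ty": .., "tz": .., "wx": .., "wy": .., "wz": ..}, ...]. A call has 1 to 20 rows; each row shifts and turns the commanded pose from where the row before left it, along the tool's axes as they then stand; what a row does not reach is not made up. A row lasts 1/8 s, in which the tool goes at most 62.5 mm and 10.7 degrees, less where a joint would pass 70% of its speed; a pose out of reach is approached as far as the arm can. A call with a gripper value outside its range is refused whole. The fingers move at their own pace and stop on an object; "force" is the grip in N (left out, the last holds). Time passes only in rows, so rows that do not move let the fingers close. It gives the time, the measured TCP pose, the force and the opening at its end, in the units of the state.
- get_state(): the state, without advancing time (a new reading comes with each control period).
- eyes.read_camera(name): name is "side" or "top" or "wrist"; returns the picture (384x512x3 uint8, blue, green, red); there is no depth.
- eyes.calibration(name): a dict with "K" (3x3 intrinsics, pixels), "camera_from_world" (4x4, takes a point from world to camera coordinates). Camera axes: x right, y up, looking along -z (the intrinsics and any distortion apply to the point x, -y, -z); pixel columns grow to the right and rows downward; lengths in m; the calibration is good to about 2 mm. A picture is of the moment at which its call begins: read the wrist's pose just before it. calibration takes no time and is no camera call; for the wrist camera it gives the pose at the moment of the call.
- env.hand_in(): hands the job in, once; it reports no verdict.
The state is a dict: "clock": time; "joint_pos": joint angles; "qvel": joint speeds; "tau": joint torques, N m; "tcp_pos": TCP position; "orientation": TCP orientation; "wrist_force": force on the tool from outside, world axes, zero at the start; "ft_torque": the same for the moment, N m; "finger_gap": finger opening in m.
Only numpy, scipy, OpenCV 4.12 (cv2) and the standard library are available. Lean on these libraries where they do the work, as an engineer would, in place of code of your own. Each camera call takes 0.05 s, during which the arm holds its last target.

## Working session

There is one attempt and no reset: what is moved stays moved. The work goes in short steps, Python scripts to look and compute and a tool call to move; the robot and the scene stay as the last step left them, time stands still between calls to the robot, and variables do not carry over. Pictures are saved under pics/ and viewed, and the job is handed in when it is done.

Besides the shell and the picture viewer there is one more tool, called after "Call:" as a command line: name --argument value ..., lists and objects as JSON in quotes. carry_out: Moves the arm, as the interface text tells. Its arguments: {"type":"object","properties":{"motion":{"type":"array"},"force":{"type":"number"}},"required":["motion"]}

```bash
mkdir -p pics; cat > h.py <<'E'
import numpy as np,cv2
from workcell import get_state,eyes,env
from scipy.spatial.transform import Rotation as R
def snap(n,fn):
    c=eyes.calibration(n); im=eyes.read_camera(n); cv2.imwrite('pics/'+fn+'.png',im); np.savez('pics/'+fn+'.npz',K=c['K'],T=c['camera_from_world']); return im,c
def load(fn):
    d=np.load('pics/'+fn+'.npz'); return cv2.imread('pics/'+fn+'.png'),{'K':d['K'],'camera_from_world':d['T']}
def proj(c,p):
    T=np.array(c['camera_from_world']);q=T[:3,:3]@np.array(p)+T[:3,3]; u=np.array(c['K'])@np.array([q[0],-q[1],-q[2]]); return u[:2]/u[2]
def ray(c,uv):
    T=np.array(c['camera_from_world']);d=np.linalg.inv(np.array(c['K']))@np.array([uv[0],uv[1],1.]); d=np.array([d[0],-d[1],-d[2]]); o=-T[:3,:3].T@T[:3,3]; d=T[:3,:3].T@d; return o,d/np.linalg.norm(d)
def onz(c,uv,z):
    o,d=ray(c,uv); return o+d*(z-o[2])/d[2]
def tri(obs):
    A=np.zeros((3,3));b=np.zeros(3)
    rs=[ray(c,uv) for c,uv in obs]
    for o,d in rs:
        P=np.eye(3)-np.outer(d,d);A+=P;b+=P@o
    x=np.linalg.solve(A,b); return x,[np.linalg.norm((np.eye(3)-np.outer(d,d))@(x-o)) for o,d in rs]
def Rt(s=None):
    s=s or get_state(); q=s['orientation']; return R.from_quat([q[1],q[2],q[3],q[0]])
E
python3 - <<'E'
from h import *
for n in ['side','top','wrist']:
    im,c=snap(n,n+'0'); print(n,np.round(c['K'],1).tolist(),np.round(c['camera_from_world'],3).tolist(),[k for k in c])
s=get_state();print(s)
E
```

```text
side [[447.4, 0.0, 255.7], [0.0, 447.4, 186.1], [0.0, 0.0, 1.0]] [[0.95, -0.313, -0.01, -0.535], [0.167, 0.48, 0.861, -0.158], [-0.265, -0.82, 0.508, -1.378], [0.0, 0.0, 0.0, 1.0]] ['K', 'camera_from_world']
top [[487.4, 0.0, 253.6], [0.0, 487.4, 185.3], [0.0, 0.0, 1.0]] [[0.017, -1.0, 0.008, -0.011], [0.99, 0.018, 0.137, -0.559], [-0.137, 0.006, 0.991, -1.725], [0.0, 0.0, 0.0, 1.0]] ['K', 'camera_from_world']
wrist [[306.4, 0.0, 254.7], [0.0, 306.4, 193.9], [0.0, 0.0, 1.0]] [[0.404, -0.915, -0.001, -0.574], [0.871, 0.385, -0.305, 0.04], [0.28, 0.122, 0.952, -0.38], [0.0, 0.0, 0.0, 1.0]] ['K', 'camera_from_world']
{'clock': 0.15, 'joint_pos': array([-1.29461660e+00,  3.13853261e-01,  4.52435425e-02,  1.30357378e+00,
       -2.30451689e-05,  1.43116998e+00]), 'qvel': array([-1.26437736e-03, -2.55767827e-03,  4.48918603e-03, -5.12623787e-04,
       -6.39165363e-05, -1.09746054e-03]), 'tau': array([ 1.19898683e-03, -4.81065488e+01,  2.98816842e+01,  1.39317891e-02,
       -1.41312298e-04, -1.40682602e-05]), 'tcp_pos': array([ 0.2321967 , -0.52588824,  0.40400057]), 'orientation': array([-6.91183087e-04,  9.78465659e-01,  2.06408508e-01, -5.88146510e-05]), 'wrist_force': array([-0.30377841,  0.2267515 , -0.15074685]), 'ft_torque': array([ 0.02598329,  0.03134462, -0.02179074]), 'finger_gap': 0.08529367156323087}
```

View pics/side0.png

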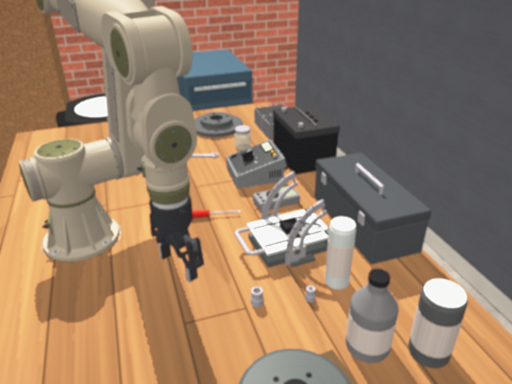

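View pics/top0.png

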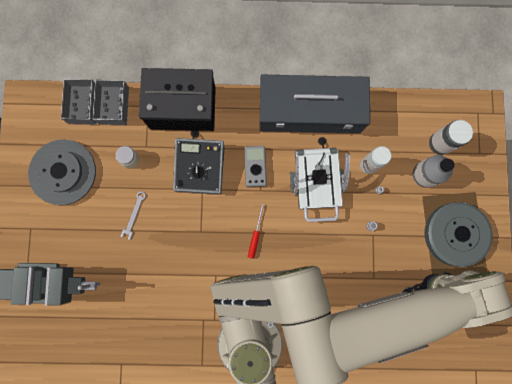

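View pics/wrist0.png

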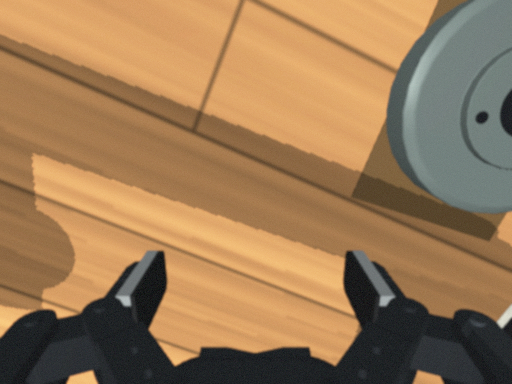

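The top view shows the supply at about (198,166) with its dial at (197,172). The meter is at (256,167) and the plate at (320,178), with the handle bar at (321,218). In the side view the handle's left end is near (248,242). Next come rough positions.

```bash
python3 - <<'E'
from h import *
im,c=load('top0')
for n,uv,z in [('dial',(197.5,172),.11),('supplyFL',(174,191),.056),('supplyFR',(220,193),.056),('supBL',(177,140),.104),('supBR',(224,140),.104),('barL',(306,218),.05),('barR',(337,217),.05),('meter',(256,167),.034),('can',(376,160),.19),('plateBL',(297,150),.055),('plateBR',(341,150),.055)]:
    print(n,np.round(onz(c,uv,z),3))
a=cv2.resize(im[120:240,140:400],None,fx=3,fy=3,interpolation=cv2.INTER_CUBIC);cv2.imwrite('pics/top0z.png',a)
E
```

```text
dial [0.592 0.195 0.11 ]
supplyFL [0.531 0.283 0.056]
supplyFR [0.527 0.119 0.056]
supBL [0.706 0.272 0.104]
supBR [0.709 0.106 0.104]
barL [ 0.443 -0.19   0.05 ]
barR [ 0.449 -0.3    0.05 ]
meter [ 0.627 -0.009  0.034]
can [ 0.631 -0.407  0.19 ]
plateBL [ 0.689 -0.156  0.055]
plateBR [ 0.692 -0.315  0.055]
```

View pics/top0z.png

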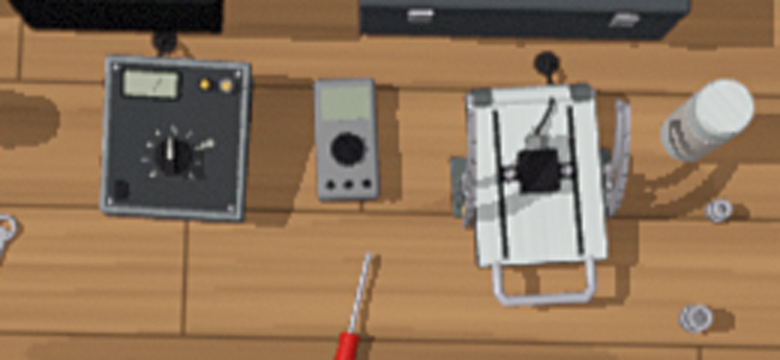

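```bash
python3 - <<'E'
from h import *
s=get_state();r=Rt(s).as_matrix();print(np.round(r,3))
_,c=load('wrist0');T=c['camera_from_world'];o=-T[:3,:3].T@T[:3,3]
print('cam in tool',np.round(r.T@(o-s['tcp_pos']),4), 'axes',np.round(r.T@T[:3,:3].T,3))
E
```

```text
[[ 0.915  0.404 -0.   ]
 [ 0.404 -0.915  0.001]
 [ 0.    -0.001 -1.   ]]
cam in tool [ 0.0781 -0.0001  0.0306] axes [[-0.     0.952  0.305]
 [ 1.     0.    -0.   ]
 [-0.     0.305 -0.952]]
```

Call:
carry_out --motion '[{"jaw": 1,"wz": -10.4},{"wz": -10.4},{"wz": -10.4},{"wz": -10.4},{"wz": -10.4},{"wz": -10.4},{"wz": -10.4},{"wz": -10.4},{"wz": -10.4},{"wz": -10.4},{"wz": -10.4},{"wz": -10.4},{"wz": -10.4},{"wz": -10.4},{"wz": -10.4}]'

```text
invalid input at $.motion[0]: expected keys jaw, tx, ty, tz, wx, wy, wz
```

Call:
carry_out --motion '[{"tx": -4,"ty": 4.6,"tz": -0.3},{"tx": -4,"ty": 4.6,"tz": -0.3},{"tx": -4,"ty": 4.6,"tz": -0.3},{"tx": -4,"ty": 4.6,"tz": -0.3},{"tx": -4,"ty": 4.6,"tz": -0.3},{"tx": -4,"ty": 4.6,"tz": -0.3},{}]'

```text
invalid input at $.motion[0]: expected keys jaw, tx, ty, tz, wx, wy, wz
```

```bash
python3 - <<'E'
from h import *
im,c=snap('wrist','w1');s=get_state();print(s['clock'],s['tcp_pos'],s['joint_pos'].round(3));print(Rt(s).as_matrix().round(3))
E
```

```text
0.2 [ 0.23223077 -0.52591557  0.40415285] [-1.295  0.314  0.045  1.304  0.     1.431]
[[ 0.915  0.404 -0.   ]
 [ 0.404 -0.915  0.001]
 [ 0.    -0.001 -1.   ]]
```

View pics/w1.png

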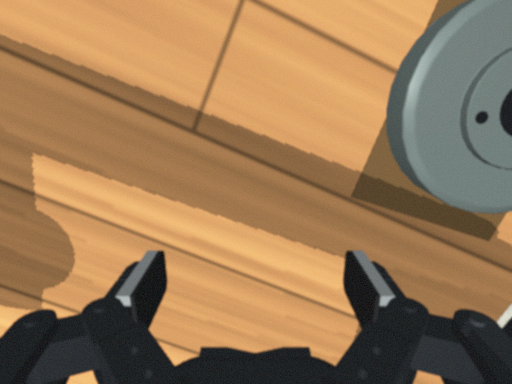

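All keys are required in every row, so nothing moved and the picture is unchanged. I'll resend with full rows.

Call:
carry_out --motion '[{"jaw": 1,"tx": 0,"ty": 0,"tz": 0,"wx": 0,"wy": 0,"wz": -10.4},{"jaw": 1,"tx": 0,"ty": 0,"tz": 0,"wx": 0,"wy": 0,"wz": -10.4},{"jaw": 1,"tx": 0,"ty": 0,"tz": 0,"wx": 0,"wy": 0,"wz": -10.4},{"jaw": 1,"tx": 0,"ty": 0,"tz": 0,"wx": 0,"wy": 0,"wz": -10.4},{"jaw": 1,"tx": 0,"ty": 0,"tz": 0,"wx": 0,"wy": 0,"wz": -10.4},{"jaw": 1,"tx": 0,"ty": 0,"tz": 0,"wx": 0,"wy": 0,"wz": -10.4},{"jaw": 1,"tx": 0,"ty": 0,"tz": 0,"wx": 0,"wy": 0,"wz": -10.4},{"jaw": 1,"tx": 0,"ty": 0,"tz": 0,"wx": 0,"wy": 0,"wz": -10.4},{"jaw": 1,"tx": 0,"ty": 0,"tz": 0,"wx": 0,"wy": 0,"wz": -10.4},{"jaw": 1,"tx": 0,"ty": 0,"tz": 0,"wx": 0,"wy": 0,"wz": -10.4},{"jaw": 1,"tx": 0,"ty": 0,"tz": 0,"wx": 0,"wy": 0,"wz": -10.4},{"jaw": 1,"tx": 0,"ty": 0,"tz": 0,"wx": 0,"wy": 0,"wz": -10.4},{"jaw": 1,"tx": 0,"ty": 0,"tz": 0,"wx": 0,"wy": 0,"wz": -10.4},{"jaw": 1,"tx": 0,"ty": 0,"tz": 0,"wx": 0,"wy": 0,"wz": -10.4},{"jaw": 1,"tx": 0,"ty": 0,"tz": 0,"wx": 0,"wy": 0,"wz": -10.4},{"jaw": 1,"tx": 0,"ty": 0,"tz": 0,"wx": 0,"wy": 0,"wz": 0}]'

```text
clock: 2.2
tcp_pos: [0.2322, -0.526, 0.4045]
orientation: [-0.0, 0.003, 1.0, 0.0]
wrist_force: [0.6, -0.2, -0.2]
finger_gap: 0.0853
```

Call:
carry_out --motion '[{"jaw": 1,"tx": -4,"ty": 4.6,"tz": -0.3,"wx": 0,"wy": 0,"wz": 0},{"jaw": 1,"tx": -4,"ty": 4.6,"tz": -0.3,"wx": 0,"wy": 0,"wz": 0},{"jaw": 1,"tx": -4,"ty": 4.6,"tz": -0.3,"wx": 0,"wy": 0,"wz": 0},{"jaw": 1,"tx": -4,"ty": 4.6,"tz": -0.3,"wx": 0,"wy": 0,"wz": 0},{"jaw": 1,"tx": -4,"ty": 4.6,"tz": -0.3,"wx": 0,"wy": 0,"wz": 0},{"jaw": 1,"tx": -4,"ty": 4.6,"tz": -0.3,"wx": 0,"wy": 0,"wz": 0},{"jaw": 1,"tx": 0,"ty": 0,"tz": 0,"wx": 0,"wy": 0,"wz": 0},{"jaw": 1,"tx": 0,"ty": 0,"tz": 0,"wx": 0,"wy": 0,"wz": 0}]'

```text
clock: 3.2
tcp_pos: [0.4731, -0.2506, 0.4225]
orientation: [-0.0, 0.002, 1.0, -0.0]
wrist_force: [-0.6, 0.7, -0.8]
finger_gap: 0.085
```

```bash
python3 - <<'E'
from h import *
im,c=snap('wrist','w2');s=get_state();print(s['clock'],s['tcp_pos'],s['joint_pos'].round(3));print(Rt(s).as_matrix().round(3))
E
```

```text
3.25 [ 0.47268397 -0.25130374  0.42250694] [-0.639  0.231 -0.02   1.32  -0.    -0.633]
[[-1.     0.005 -0.001]
 [ 0.005  1.    -0.   ]
 [ 0.001 -0.    -1.   ]]
```

View pics/w2.png

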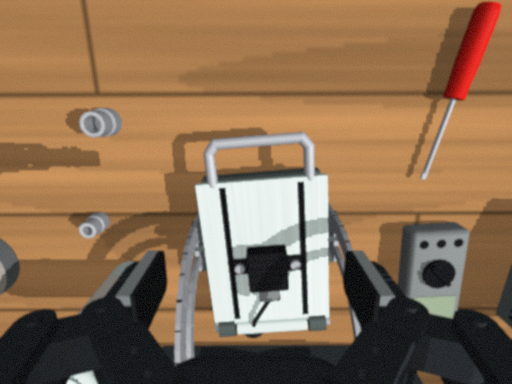

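The handle bar runs from about (211,147) to (307,138), with its plate below it and the meter at (437,270). Next stop is above the dial.

Call:
carry_out --motion '[{"jaw": 1,"tx": -1.25,"ty": 5.5,"tz": 0,"wx": 0,"wy": 0,"wz": 0},{"jaw": 1,"tx": -1.25,"ty": 5.5,"tz": 0,"wx": 0,"wy": 0,"wz": 0},{"jaw": 1,"tx": -1.25,"ty": 5.5,"tz": 0,"wx": 0,"wy": 0,"wz": 0},{"jaw": 1,"tx": -1.25,"ty": 5.5,"tz": 0,"wx": 0,"wy": 0,"wz": 0},{"jaw": 1,"tx": -1.25,"ty": 5.5,"tz": 0,"wx": 0,"wy": 0,"wz": 0},{"jaw": 1,"tx": -1.25,"ty": 5.5,"tz": 0,"wx": 0,"wy": 0,"wz": 0},{"jaw": 1,"tx": -1.25,"ty": 5.5,"tz": 0,"wx": 0,"wy": 0,"wz": 0},{"jaw": 1,"tx": -1.25,"ty": 5.5,"tz": 0,"wx": 0,"wy": 0,"wz": 0},{"jaw": 1,"tx": 0,"ty": 0,"tz": 0,"wx": 0,"wy": 0,"wz": 0},{"jaw": 1,"tx": 0,"ty": 0,"tz": 0,"wx": 0,"wy": 0,"wz": 0}]'

```text
clock: 4.5
tcp_pos: [0.5747, 0.1873, 0.4222]
orientation: [-0.0, 0.003, 1.0, -0.0]
wrist_force: [-0.6, -0.2, -0.3]
finger_gap: 0.0855
```

```bash
python3 - <<'E'
from h import *
im,c=snap('wrist','w3');s=get_state();print(s['clock'],s['tcp_pos'],s['joint_pos'].round(3))
cv2.imwrite('pics/w3z.png',cv2.resize(im[50:290,100:400],None,fx=2.5,fy=2.5,interpolation=cv2.INTER_CUBIC))
E
```

```text
4.55 [0.57465005 0.18693607 0.42246366] [ 1.820e-01  3.690e-01  1.680e-01  1.371e+00 -1.000e-03  1.880e-01]
```

View pics/w3z.png

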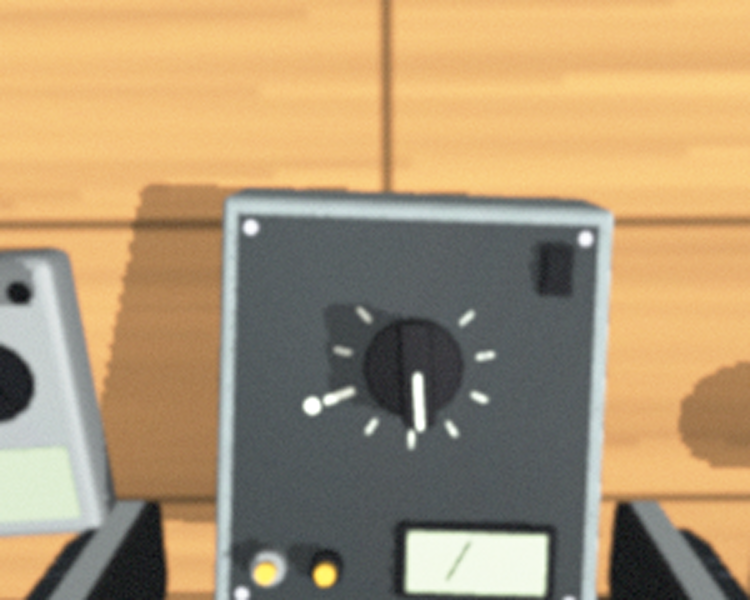

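In the zoom the dial's centre is near (413,368), its white line points to (419,428), and the dot of the 12 V mark is at (312,405). I'll take the second view tilted 15° and shifted.

Call:
carry_out --motion '[{"jaw": 1,"tx": 3,"ty": 0,"tz": 1,"wx": 0,"wy": 0,"wz": 0},{"jaw": 1,"tx": 3,"ty": 0,"tz": 1,"wx": 0,"wy": 0,"wz": 0},{"jaw": 1,"tx": 0,"ty": 0,"tz": 0,"wx": 0,"wy": -7.5,"wz": 0},{"jaw": 1,"tx": 0,"ty": 0,"tz": 0,"wx": 0,"wy": -7.5,"wz": 0},{"jaw": 1,"tx": 0,"ty": 0,"tz": 0,"wx": 0,"wy": 0,"wz": 0},{"jaw": 1,"tx": 0,"ty": 0,"tz": 0,"wx": 0,"wy": 0,"wz": 0}]'

```text
clock: 5.3
tcp_pos: [0.5144, 0.1879, 0.4031]
orientation: [0.13, 0.003, 0.992, -0.0]
wrist_force: [-0.3, 0.5, -0.4]
finger_gap: 0.0854
```

```bash
python3 - <<'E'
from h import *
im,c=snap('wrist','w4');s=get_state();print(s['clock'],s['tcp_pos'],s['joint_pos'].round(3));print(Rt(s).as_matrix().round(3))
cv2.imwrite('pics/w4z.png',cv2.resize(im[50:290,100:400],None,fx=2.5,fy=2.5,interpolation=cv2.INTER_CUBIC))
for f in ('w3','w4'):
    im,c=load(f); g=im.min(2); 
    m=(g>150).astype(np.uint8); n,l,st,ce=cv2.connectedComponentsWithStats(m)
    print(f,[(ce[i].round(1).tolist(),int(st[i,4])) for i in range(1,n) if 3<st[i,4]<200])
E
```

```text
5.35 [0.51477374 0.18816104 0.40293481] [ 0.217  0.139 -0.204  0.974 -0.057  0.215]
[[-0.966  0.005  0.257]
 [ 0.005  1.    -0.001]
 [-0.257 -0.    -0.966]]
w3 [([199.7, 140.5], 34), ([333.7, 145.0], 34), ([245.2, 175.2], 12), ([286.4, 176.7], 22), ([5.3, 184.9], 27), ([237.0, 190.1], 10), ([293.7, 191.8], 24), ([266.5, 213.1], 120), ([229.6, 209.9], 96), ([291.2, 208.4], 22), ([248.0, 220.1], 21), ([280.2, 221.1], 21), ([457.9, 240.3], 16), ([0.8, 246.7], 13), ([209.1, 276.0], 69), ([201.5, 280.0], 4), ([196.4, 287.4], 30), ([327.4, 291.4], 30), ([385.0, 299.3], 101), ([124.5, 299.5], 79), ([509.9, 334.1], 9)]
w4 [([346.0, 2.0], 4), ([352.4, 2.2], 9), ([378.8, 1.8], 4), ([393.2, 1.4], 5), ([398.2, 0.8], 4), ([414.6, 0.7], 9), ([421.5, 0.5], 4), ([428.6, 0.7], 7), ([437.2, 0.2], 4), ([445.8, 0.5], 4), ([455.0, 0.5], 4), ([332.5, 3.2], 4), ([213.5, 15.5], 4), ([245.0, 40.8], 12), ([207.3, 41.3], 6), ([261.6, 41.6], 7), ([275.3, 41.4], 14), ([281.6, 40.8], 5), ([4.3, 53.2], 6), ([4.2, 68.2], 5), ([11.1, 68.4], 12), ([19.0, 68.2], 13), ([27.8, 69.1], 13), ([1.4, 69.4], 5), ([509.6, 76.1], 8), ([505.9, 78.8], 10), ([230.2, 83.2], 131), ([481.1, 81.9], 8), ([193.6, 114.1], 45), ([341.2, 119.2], 45), ([244.0, 152.5], 18), ([288.0, 153.6], 33), ([235.2, 167.6], 13), ([295.4, 169.4], 29), ([6.5, 179.8], 4), ([15.4, 180.1], 7), ([21.0, 180.0], 5), ([228.5, 187.7], 110), ([266.9, 195.1], 116), ([292.1, 186.2], 27), ([16.6, 191.7], 93), ([21.5, 194.2], 4), ([247.5, 198.0], 28), ([280.4, 198.8], 28), ([1.1, 214.9], 15), ([208.8, 251.4], 86), ([420.6, 248.2], 68), ([445.1, 248.6], 12), ([462.4, 248.7], 25), ([496.4, 248.3], 12), ([451.5, 248.5], 6), ([124.3, 298.9], 119), ([481.8, 295.1], 154), ([385.1, 299.1], 119), ([416.4, 380.9], 18)]
```

View pics/w4z.png

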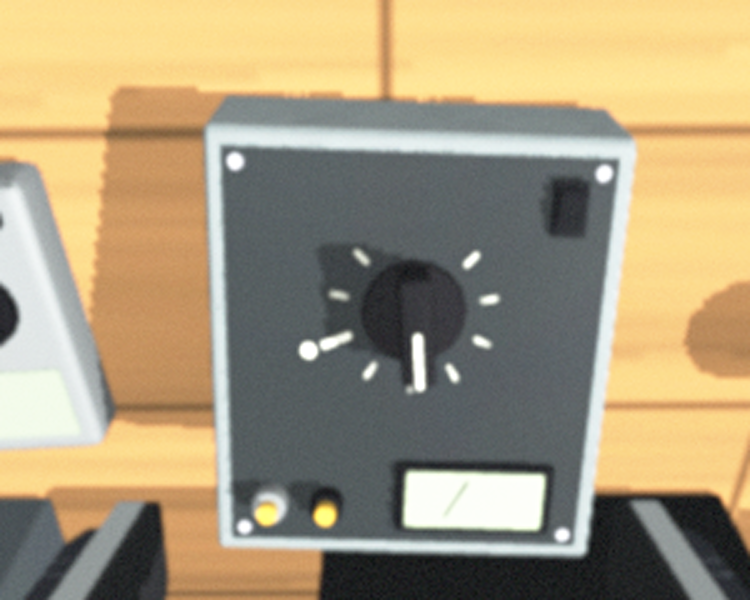

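```bash
python3 - <<'E'
from h import *
i3,c3=load('w3');i4,c4=load('w4')
P={'s1':((199.7,140.5),(193.6,114.1)),'s2':((333.7,145.0),(341.2,119.2)),'s3':((196.4,287.4),(197.6,260.2)),'s4':((327.4,291.4),(324.8,264.0)),
'm0':((286.4,176.7),(288,153.6)),'m2':((293.7,191.8),(295.4,169.4)),'m4':((291.2,208.4),(292.1,186.2)),'m6':((280.2,221.1),(280.4,198.8)),'m10':((248,220.1),(247.5,198)),'m14':((237,190.1),(235.2,167.6)),'m16':((245.2,175.2),(244,152.5)),'dot':((100+312/2.5,50+405/2.5),(100+308/2.5,50+350/2.5)),
'line':((266.5,213.1),(266.9,195.1))}
X={}
for k,(a,b) in P.items():
    X[k],e=tri([(c3,a),(c4,b)]); print(k,X[k].round(4),np.round(e[0]*1e3,1))
pts=np.array([X[k] for k in X if k!='line']); c0=pts.mean(0); n=np.linalg.svd(pts-c0)[2][2]; n*=np.sign(n[2])
print('normal',n.round(3),'tilt',np.degrees(np.arccos(n[2])),'resid',((pts-c0)@n*1e3).round(1))
# supply frame from screws
u=(X['s3']+X['s4']-X['s1']-X['s2']); print('yaw',np.degrees(np.arctan2(u[1],u[0])),'slope',np.degrees(np.arctan2(u[2],np.hypot(u[0],u[1]))))
v=X['s2']-X['s1'];print('yaw2',np.degrees(np.arctan2(v[1],v[0]))-90)
# project both views onto the plane using ideal 15deg normal
yaw=np.arctan2(-v[0],v[1]); N=np.array([-np.sin(.2618)*np.cos(yaw),-np.sin(.2618)*np.sin(yaw),np.cos(.2618)])
d=np.median(pts@N)
up=np.array([np.cos(.2618)*np.cos(yaw),np.cos(.2618)*np.sin(yaw),np.sin(.2618)]);lf=np.cross(N,up)
for cc,j in((c3,0),(c4,1)):
    q={}
    for k in P:
        o,dd=ray(cc,P[k][j]); h=d+(.034 if k=='line' else 0); q[k]=o+dd*(h-o@N)/(dd@N)
    # centre by pairs mids: circle fit in plane
    ks=['m0','m2','m4','m6','m10','m14','m16']; xy=np.array([[q[k]@up,q[k]@lf] for k in ks])
    A=np.c_[2*xy,np.ones(len(xy))]; sol=np.linalg.lstsq(A,(xy**2).sum(1),rcond=None)[0]; r=np.sqrt(sol[2]+sol[:2]@sol[:2])
    C=sol[0]*up+sol[1]*lf+d*N
    print('centre',C.round(4),'r',r.round(4))
    for k in ks+['dot','line']:
        w=q[k]-C; w=w-(w@N)*N; a=np.degrees(np.arctan2(-(w@lf),w@up)); print(k,a.round(1),(np.linalg.norm(w)*1e3).round(1),end='; ')
    print()
E
```

```text
s1 [0.5415 0.1281 0.0616] 0.1
s2 [0.5469 0.2717 0.0628] 0.0
s3 [0.6968 0.122  0.1018] 0.0
s4 [0.7007 0.2659 0.1045] 0.1
m0 [0.5796 0.221  0.0707] 0.0
m2 [0.5954 0.229  0.075 ] 0.0
m4 [0.613  0.2263 0.0793] 0.0
m6 [0.6263 0.2143 0.083 ] 0.0
m10 [0.6247 0.1794 0.0837] 0.1
m14 [0.5934 0.1674 0.0744] 0.2
m16 [0.5772 0.1766 0.0729] 0.0
dot [0.616  0.1542 0.0814] 0.0
line [0.6098 0.1989 0.1012] 0.2
normal [-0.256  0.001  0.967] tilt 14.8078630737394 resid [ 0.2  0.1 -0.6  1.1 -0.7 -0.6 -0.9 -0.7  0.3 -0.7  2.1  0.4]
yaw -2.2105489601826034 slope 14.847816502418755
yaw2 -2.143713732732266
centre [0.6002 0.1979 0.0766] r 0.0314
m0 -134.8 31.5; m2 -101.2 31.5; m4 -67.4 31.2; m6 -33.5 31.4; m10 34.0 31.6; m14 101.2 31.2; m16 135.3 31.5; dot 67.2 46.8; line -2.0 14.2; 
centre [0.6002 0.1979 0.0766] r 0.0314
m0 -134.9 31.5; m2 -101.2 31.6; m4 -67.5 31.2; m6 -33.6 31.4; m10 33.6 31.5; m14 101.3 31.4; m16 134.8 31.2; dot 67.2 46.8; line -4.3 11.5;
```

```bash
python3 - <<'E'
from h import *
yaw=np.radians(-2.15);a=.2618;C=np.array([.6002,.1979,.0766])
N=np.array([-np.sin(a)*np.cos(yaw),-np.sin(a)*np.sin(yaw),np.cos(a)]);up=np.array([np.cos(a)*np.cos(yaw),np.cos(a)*np.sin(yaw),np.sin(a)]);lf=np.cross(N,up)
for f,y0 in(('w3',200),('w4',180)):
    im,c=load(f); m=(im.min(2)>140).astype(np.uint8); n,l,st,ce=cv2.connectedComponentsWithStats(m)
    i=l[213 if f=='w3' else 195,267]; ys,xs=np.nonzero(l==i); print(f,xs.min(),xs.max(),ys.min(),ys.max())
    l_=cv2.fitLine(np.c_[xs,ys].astype(np.float32),cv2.DIST_L2,0,.01,.01).ravel()
    for h in(.02,.034):
        Q=[]
        for t in(-9,9):
            o,d=ray(c,(l_[2]+l_[0]*t,l_[3]+l_[1]*t)); Q.append(o+d*((C+h*N-o)@N)/(d@N))
        Q.sort(key=lambda q:q@up); w=Q[1]-Q[0]; mid=(Q[0]+Q[1])/2-C; print(h,np.degrees(np.arctan2(-w@lf,w@up)),'offset from axis perp',(mid@lf*1e3).round(1),(mid@up*1e3).round(1))
tz=-N
r=Rt().as_matrix();s=get_state();print(s['tcp_pos'])
E
```

```text
w3 263 269 199 229
0.02 2.5521007133980387 offset from axis perp 1.2 15.5
0.034 2.5521007133980684 offset from axis perp 0.6 14.0
w4 263 269 183 206
0.02 -1.3905545364609033 offset from axis perp 1.6 16.2
0.034 -1.390554536460874 offset from axis perp 0.8 11.7
[0.51477374 0.18816104 0.40293481]
```

Call:
carry_out --motion '[{"jaw": 0,"tx": 0.17,"ty": 1.17,"tz": 2,"wx": 0.5,"wy": 0,"wz": 0},{"jaw": 0,"tx": 0,"ty": 0,"tz": 3,"wx": 0,"wy": 0,"wz": 0},{"jaw": 0,"tx": 0,"ty": 0,"tz": 3,"wx": 0,"wy": 0,"wz": 0},{"jaw": 0,"tx": 0,"ty": 0,"tz": 2,"wx": 0,"wy": 0,"wz": 0},{"jaw": 0,"tx": 0,"ty": 0,"tz": 0,"wx": 0,"wy": 0,"wz": 0},{"jaw": 0,"tx": 0,"ty": 0,"tz": 0,"wx": 0,"wy": 0,"wz": 0},{"jaw": 0,"tx": 0,"ty": 0,"tz": 0,"wx": 0,"wy": 0,"wz": 0}]'

```text
clock: 6.22
tcp_pos: [0.5392, 0.2001, 0.3069]
orientation: [0.131, 0.002, 0.991, -0.004]
wrist_force: [-0.5, -0.5, 0.7]
finger_gap: 0.0426
```

```bash
cat > st.py <<'E'
from h import *
C=np.array([.6002,.1979,.0766]);yaw=np.radians(-2.15);a=.2618
N=np.array([-np.sin(a)*np.cos(yaw),-np.sin(a)*np.sin(yaw),np.cos(a)]);up=np.array([np.cos(a)*np.cos(yaw),np.cos(a)*np.sin(yaw),np.sin(a)]);lf=np.cross(N,up)
s=get_state();r=Rt(s).as_matrix()
print('clk',s['clock'],'gap',s['finger_gap'],'F',s['wrist_force'].round(1),'j',s['joint_pos'].round(2))
d=C+N*.181-s['tcp_pos'];print('delta to grasp in tool cm',(r.T@d*100).round(2),'tilt err deg (tool)',np.degrees(r.T@np.cross(r[:,2],-N)).round(2))
p=-r[:,0];print('tool dial angle from up cw',np.degrees(np.arctan2(-p@lf,p@up)).round(2))
E
python3 - <<'E'
exec(open('st.py').read())
im,c=snap('wrist','w5')
E
```

```text
clk 6.225 gap 0.04261704090084998 F [-0.5 -0.5  0.7] j [ 0.23  0.25 -0.31  0.76 -0.07  0.23]
delta to grasp in tool cm [0.08 0.01 5.72] tilt err deg (tool) [ 0.03  0.1  -0.  ]
tool dial angle from up cw -1.9
```

View pics/w5.png

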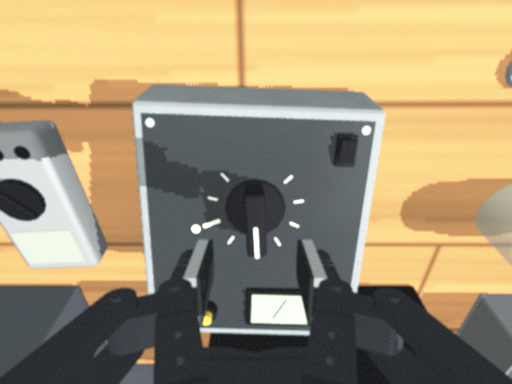

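The dial's bar at (255,215) is centred between the pads at x ≈ 200 and 310, so I can descend and grip.

Call:
carry_out --motion '[{"jaw": 0,"tx": 0,"ty": 0,"tz": 2,"wx": 0,"wy": 0,"wz": 0},{"jaw": 0,"tx": 0.08,"ty": 0,"tz": 2,"wx": 0,"wy": 0.1,"wz": 0},{"jaw": 0,"tx": 0,"ty": 0,"tz": 1.7,"wx": 0,"wy": 0,"wz": 0},{"jaw": 0,"tx": 0,"ty": 0,"tz": 0,"wx": 0,"wy": 0,"wz": 0},{"jaw": 0,"tx": 0,"ty": 0,"tz": 0,"wx": 0,"wy": 0,"wz": 0},{"jaw": -1,"tx": 0,"ty": 0,"tz": 0,"wx": 0,"wy": 0,"wz": 0},{"jaw": -1,"tx": 0,"ty": 0,"tz": 0,"wx": 0,"wy": 0,"wz": 0},{"jaw": -1,"tx": 0,"ty": 0,"tz": 0,"wx": 0,"wy": 0,"wz": 0},{"jaw": -1,"tx": 0,"ty": 0,"tz": 0,"wx": 0,"wy": 0,"wz": 0},{"jaw": -1,"tx": 0,"ty": 0,"tz": 0,"wx": 0,"wy": 0,"wz": 0},{"jaw": -1,"tx": 0,"ty": 0,"tz": 0,"wx": 0,"wy": 0,"wz": 0}]' --force 50

```text
clock: 7.65
tcp_pos: [0.5529, 0.1997, 0.2513]
orientation: [0.13, 0.002, 0.991, -0.004]
wrist_force: [-2.1, 1.3, 6.1]
finger_gap: 0.0124
```

```bash
python3 st.py
```

```text
clk 7.65 gap 0.012394834311353202 F [-2.1  1.3  6.1] j [ 0.22  0.32 -0.36  0.63 -0.07  0.22]
delta to grasp in tool cm [-0.05 -0.01 -0.  ] tilt err deg (tool) [ 0.05  0.   -0.  ]
tool dial angle from up cw -1.92
```

Call:
carry_out --motion '[{"jaw": -1,"tx": 0,"ty": 0,"tz": 0,"wx": 0,"wy": 0,"wz": 5.4},{"jaw": -1,"tx": 0,"ty": 0,"tz": 0,"wx": 0,"wy": 0,"wz": 8},{"jaw": -1,"tx": 0,"ty": 0,"tz": 0,"wx": 0,"wy": 0,"wz": 8},{"jaw": -1,"tx": 0,"ty": 0,"tz": 0,"wx": 0,"wy": 0,"wz": 8},{"jaw": -1,"tx": 0,"ty": 0,"tz": 0,"wx": 0,"wy": 0,"wz": 8},{"jaw": -1,"tx": 0,"ty": 0,"tz": 0,"wx": 0,"wy": 0,"wz": 8},{"jaw": -1,"tx": 0,"ty": 0,"tz": 0,"wx": 0,"wy": 0,"wz": 8},{"jaw": -1,"tx": 0,"ty": 0,"tz": 0,"wx": 0,"wy": 0,"wz": 8},{"jaw": -1,"tx": 0,"ty": 0,"tz": 0,"wx": 0,"wy": 0,"wz": 5},{"jaw": -1,"tx": 0,"ty": 0,"tz": 0,"wx": 0,"wy": 0,"wz": 3},{"jaw": -1,"tx": 0,"ty": 0,"tz": 0,"wx": 0,"wy": 0,"wz": 0},{"jaw": -1,"tx": 0,"ty": 0,"tz": 0,"wx": 0,"wy": 0,"wz": 0}]'

```text
clock: 9.15
tcp_pos: [0.5532, 0.2001, 0.2514]
orientation: [0.11, 0.566, 0.814, 0.071]
wrist_force: [-0.7, 2.7, 5.1]
finger_gap: 0.0118
```

```bash
python3 - <<'E'
exec(open('st.py').read())
im,c=snap('wrist','w6')
E
```

```text
clk 9.15 gap 0.011847269645133357 F [-0.7  2.7  5.1] j [ 0.22  0.32 -0.36  0.63 -0.07  1.43]
delta to grasp in tool cm [-0.04  0.    0.  ] tilt err deg (tool) [ 0.07 -0.09  0.  ]
tool dial angle from up cw 67.43
```

View pics/w6.png

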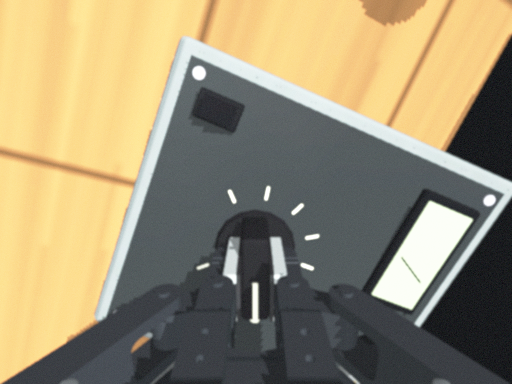

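The bar and its white line at (255,300) are aligned with the pads, and the tool stands at 67.4°. I'll release, back off and check.

Call:
carry_out --motion '[{"jaw": 0,"tx": 0,"ty": 0,"tz": 0,"wx": 0,"wy": 0,"wz": 0},{"jaw": 0,"tx": 0,"ty": 0,"tz": 0,"wx": 0,"wy": 0,"wz": 0},{"jaw": 0,"tx": 0,"ty": 0,"tz": 0,"wx": 0,"wy": 0,"wz": 0},{"jaw": 0,"tx": 0,"ty": 0,"tz": -2,"wx": 0,"wy": 0,"wz": 0},{"jaw": 0,"tx": 0,"ty": 0,"tz": -4,"wx": 0,"wy": 0,"wz": 0},{"jaw": 0,"tx": 0,"ty": 0,"tz": -5,"wx": 0,"wy": 0,"wz": 0},{"jaw": 0,"tx": 0,"ty": 0,"tz": -5,"wx": 0,"wy": 0,"wz": 0},{"jaw": 0,"tx": 0,"ty": 0,"tz": 0,"wx": 0,"wy": 0,"wz": 0},{"jaw": 0,"tx": 0,"ty": 0,"tz": 0,"wx": 0,"wy": 0,"wz": 0}]'

```text
clock: 10.32
tcp_pos: [0.5114, 0.2009, 0.4046]
orientation: [0.109, 0.566, 0.814, 0.07]
wrist_force: [0.1, -0.3, 0.2]
finger_gap: 0.0425
```

```bash
python3 - <<'E'
exec(open('st.py').read())
im,c=snap('wrist','w7'); print(s['tcp_pos'])
cv2.imwrite('pics/w7z.png',cv2.resize(im[80:320,100:400],None,fx=2.5,fy=2.5,interpolation=cv2.INTER_CUBIC))
m=(im.min(2)>140).astype(np.uint8); n,l,st,ce=cv2.connectedComponentsWithStats(m)
o=proj(c,C+N*.034);print('axis top',o.round(1),'panel',proj(c,C).round(1))
for i in range(1,n):
    if st[i,4]>25 and np.linalg.norm(ce[i]-o)<50:
        ys,xs=np.nonzero(l==i);w,h=st[i,2:4]
        L=cv2.fitLine(np.c_[xs,ys].astype(np.float32),cv2.DIST_L2,0,.01,.01).ravel();Q=[]
        for t in(-9,9):
            oo,d=ray(c,(L[2]+L[0]*t,L[3]+L[1]*t)); Q.append(oo+d*((C+.034*N-oo)@N)/(d@N))
        w=Q[1]-Q[0]; print(ce[i].round(1),st[i],np.degrees(np.arctan2(-w@lf,w@up)).round(1))
E
```

```text
clk 10.325 gap 0.042504970338656634 F [ 0.1 -0.3  0.2] j [ 0.24  0.14 -0.19  0.98 -0.07  1.45]
delta to grasp in tool cm [-1.000e-02  1.300e-01  1.588e+01] tilt err deg (tool) [-0.1  -0.03  0.  ]
tool dial angle from up cw 67.49
[0.5113594  0.20089304 0.40457717]
axis top [256.4 183.7] panel [256.3 174.8]
[262.6 144.9] [261 141   5   9  33] -103.5
[244.6 146.7] [242 143   6   8  34] 40.8
[278.1 153.5] [275 150   7   8  34] -70.5
[286.1 168.9] [282 167   9   5  34] -37.8
[228.7 185.8] [225 183   8   6  31] -44.0
[256.6 203. ] [253 183   8  38 197] -111.2
[284.  185.9] [281 184   7   5  28] 3.0
[272.5 198.5] [270 195   6   8  31] 38.6
```

View pics/w7z.png

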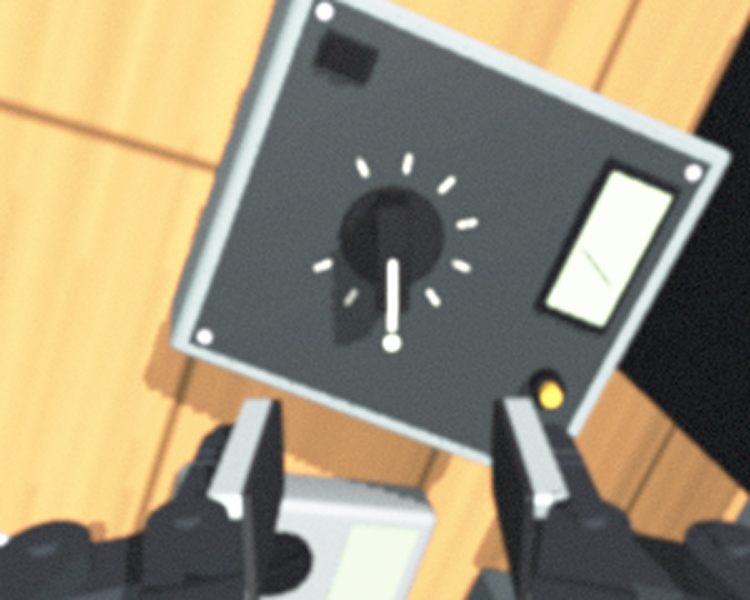

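The white line now points exactly at the 12 V dot (zoom (392,343)). Its fitted angle is about 68.8° against 67.5°, well inside tolerance. Now the handle.

```bash
python3 - <<'E'
from h import *
_,c=load('w2')
for uv in [(211,147),(307,138),(259,142.5),(223.5,327),(317,323)]: print(uv,onz(c,uv,.05).round(4))
s=get_state();r=Rt(s)
A=r*R.from_euler('z',-20,degrees=True) 
print(A.as_matrix().round(3))
# target orientation
t=np.radians(20)
for y in (90,93,95):
    x=np.array([np.cos(np.radians(y)),np.sin(np.radians(y)),0]);h=np.array([x[1],-x[0],0]); z=h*np.sin(t)+np.array([0,0,-np.cos(t)]);M=np.c_[x,np.cross(z,x),z]
    rel=(r.inv()*R.from_matrix(M)).as_rotvec(degrees=True);print(y,rel.round(1))
    print((M.T@np.array([-.11,-.44,0])*100).round(1))
E
cd pics; python3 -c "
import cv2;im=cv2.imread('w2.png');cv2.imwrite('w2z.png',cv2.resize(im[110:360,160:380],None,fx=2.4,fy=2.4,interpolation=cv2.INTER_CUBIC))"
```

```text
(211, 147) [ 0.449  -0.2997  0.05  ]
(307, 138) [ 0.4394 -0.1929  0.05  ]
(259, 142.5) [ 0.4442 -0.2461  0.05  ]
(223.5, 327) [ 0.6943 -0.2944  0.05  ]
(317, 323) [ 0.6881 -0.1675  0.05  ]
[[-0.625  0.738  0.255]
 [ 0.761  0.649 -0.01 ]
 [-0.173  0.188 -0.967]]
90 [-5.3 -0.4 20.4]
[-44.  -10.3  -3.8]
93 [-5.4  0.5 17.6]
[-43.4 -12.5  -4.5]
95 [-5.5  1.1 15.7]
[-42.9 -13.9  -5.1]
```

View pics/w2z.png

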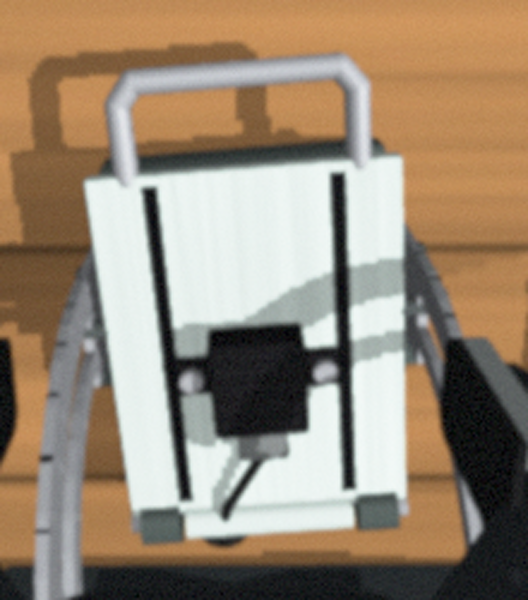

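Call:
carry_out --motion '[{"jaw": -0.3,"tx": 0,"ty": 0,"tz": 0,"wx": -2.75,"wy": 0.55,"wz": 7.85},{"jaw": -0.3,"tx": 0,"ty": 0,"tz": 0,"wx": -2.75,"wy": 0.55,"wz": 7.85},{"jaw": -0.3,"tx": -4.4,"ty": -2.2,"tz": -0.73,"wx": 0,"wy": 0,"wz": 0},{"jaw": -0.3,"tx": -4.4,"ty": -2.2,"tz": -0.73,"wx": 0,"wy": 0,"wz": 0},{"jaw": -0.3,"tx": -4.4,"ty": -2.2,"tz": -0.73,"wx": 0,"wy": 0,"wz": 0},{"jaw": -0.3,"tx": -4.4,"ty": -2.2,"tz": -0.73,"wx": 0,"wy": 0,"wz": 0},{"jaw": -0.3,"tx": -4.4,"ty": -2.2,"tz": -0.73,"wx": 0,"wy": 0,"wz": 0},{"jaw": -0.3,"tx": -4.4,"ty": -2.2,"tz": -0.73,"wx": 0,"wy": 0,"wz": 0},{"jaw": -0.3,"tx": -4.4,"ty": -2.2,"tz": -0.73,"wx": 0,"wy": 0,"wz": 0},{"jaw": -0.3,"tx": -4.4,"ty": -2.2,"tz": -0.73,"wx": 0,"wy": 0,"wz": 0},{"jaw": -0.3,"tx": -4.4,"ty": -2.2,"tz": -0.73,"wx": 0,"wy": 0,"wz": 0},{"jaw": -0.3,"tx": -4.4,"ty": -2.2,"tz": -0.73,"wx": 0,"wy": 0,"wz": 0},{"jaw": -0.3,"tx": 0,"ty": 0,"tz": 0,"wx": 0,"wy": 0,"wz": 0},{"jaw": -0.3,"tx": 0,"ty": 0,"tz": 0,"wx": 0,"wy": 0,"wz": 0}]'

```text
clock: 12.12
tcp_pos: [0.3186, -0.2571, 0.3965]
orientation: [0.116, 0.666, 0.725, 0.129]
wrist_force: [0.4, 0.6, -1.0]
finger_gap: 0.0297
```

```bash
python3 - <<'E'
from h import *
im,c=snap('wrist','w8');s=get_state();print(s['clock'],s['tcp_pos'],s['joint_pos'].round(2),s['finger_gap']);print(Rt(s).as_matrix().round(3))
E
```

```text
12.175 [ 0.31883546 -0.25660334  0.39684624] [-0.97 -0.11 -0.47  1.03  0.3   0.54] 0.02985000516173299
[[-0.087  0.936  0.341]
 [ 0.996  0.081  0.032]
 [ 0.003  0.342 -0.94 ]]
```

View pics/w8.png

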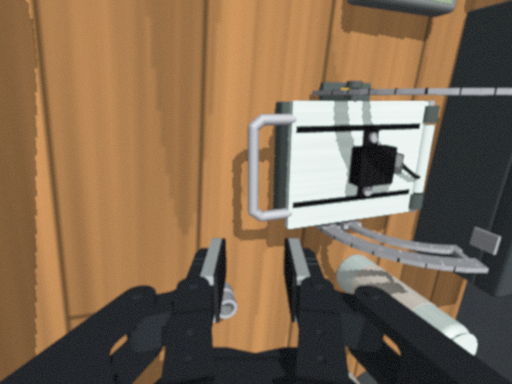

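The handle bar runs vertically here, from about (254,122) to (257,214). I'll triangulate its axis from the w2 and w8 views.

```bash
python3 - <<'E'
from h import *
i2,c2=load('w2');i8,c8=load('w8')
def mask(im): return (cv2.cvtColor(im,cv2.COLOR_BGR2HSV)[:,:,1]<60)&(im.min(2)>70)
m8=mask(i8);m2=mask(i2)
p8=[]
for r in range(130,208,4):
    x=np.nonzero(m8[r,240:272])[0]+240; p8.append((x.mean(),r)); 
p2=[]
for u in range(218,304,4):
    y=np.nonzero(m2[125:160,u])[0]+125; p2.append((u,y.mean()))
L8=cv2.fitLine(np.float32(p8),cv2.DIST_HUBER,0,.01,.01).ravel();L2=cv2.fitLine(np.float32(p2),cv2.DIST_HUBER,0,.01,.01).ravel();print(L8,L2)
def plane(c,L):
    o,a=ray(c,L[2:]-40*L[:2]);_,b=ray(c,L[2:]+40*L[:2]);n=np.cross(a,b);return n/np.linalg.norm(n),o
n1,o1=plane(c2,L2);n2,o2=plane(c8,L8)
d=np.cross(n1,n2);d/=np.linalg.norm(d);d*=np.sign(d[1])
p=np.linalg.lstsq(np.array([n1,n2]),np.array([n1@o1,n2@o2]),rcond=None)[0]
p=p+d*((-.245-p[1])/d[1]);print('dir',d.round(3),'yaw',np.degrees(np.arctan2(d[1],d[0])),'p at y=-.245',p.round(4))
# arm ends: outer extents in each view
xs=np.nonzero(m2[155:168,195:325].any(0))[0]+195
print('arms w2 row160',[ (int(a)) for a in np.nonzero(m2[165,195:325])[0]+195])
ys=np.nonzero(m8[100:235,270])[0]+100;print('w8 col270',ys)
print('side',end=' ');
for y in(-.30,-.245,-.19): print(proj(eyes.calibration('side'),p+d*((y-p[1])/d[1])).round(0),end=' ')
E
```

```text
[ 8.7667331e-03 -9.9996156e-01  2.5275000e+02  1.6880000e+02] [ 9.969910e-01 -7.751798e-02  2.552000e+02  1.406000e+02]
dir [-0.073  0.997 -0.002] yaw 94.1754134839019 p at y=-.245 [ 0.4416 -0.245   0.0505]
arms w2 row160 [205, 206, 207, 208, 209, 210, 211, 212, 213, 214, 215, 304, 305, 306, 307, 308, 309, 310, 311, 312, 313, 314]
w8 col270 [114 115 116 117 118 119 120 121 122 123 124 210 211 212 213 214 215 216
 217 218 219]
side [249. 253.] [242. 242.] [235. 231.]
```

Call:
carry_out --motion '[{"jaw": -0.3,"tx": -0.16,"ty": -0.27,"tz": 2,"wx": 0,"wy": 0,"wz": 0.8},{"jaw": -0.3,"tx": 0,"ty": 0,"tz": 4,"wx": 0,"wy": 0,"wz": 0},{"jaw": -0.3,"tx": 0,"ty": 0,"tz": 4,"wx": 0,"wy": 0,"wz": 0},{"jaw": -0.3,"tx": 0,"ty": 0,"tz": 4,"wx": 0,"wy": 0,"wz": 0},{"jaw": -0.3,"tx": 0,"ty": 0,"tz": 1.5,"wx": 0,"wy": 0,"wz": 0},{"jaw": -0.3,"tx": 0,"ty": 0,"tz": 0,"wx": 0,"wy": 0,"wz": 0},{"jaw": -0.3,"tx": 0,"ty": 0,"tz": 0,"wx": 0,"wy": 0,"wz": 0}]'

```text
clock: 13.05
tcp_pos: [0.3699, -0.2539, 0.2521]
orientation: [0.117, 0.67, 0.722, 0.129]
wrist_force: [-0.6, -0.1, 0.3]
finger_gap: 0.0297
```

```bash
cat > st2.py <<'E'
from h import *
B=np.array([.4417,-.2465,.0505]);H=B+.246*np.array([np.cos(np.radians(4.3)),np.sin(np.radians(4.3)),0])
s=get_state();r=Rt(s).as_matrix()
print('clk',s['clock'],'gap',s['finger_gap'],'F',s['wrist_force'].round(1),'j',s['joint_pos'].round(2))
g=s['tcp_pos']+.155*r[:,2];print('grasp pt',g.round(4),'delta to B in tool cm',(r.T@(B-g)*100).round(2))
v=g-H;print('angle of grasp about hinge',np.degrees(np.arctan2(v[2],-v[0]*np.cos(np.radians(4.3))-v[1]*np.sin(np.radians(4.3)))).round(2),'rad',np.hypot(np.hypot(v[0],v[2]),0).round(4),'tool tilt',np.degrees(np.arcsin(r[0,2])).round(2),'x yaw',np.degrees(np.arctan2(r[1,0],r[0,0])).round(2))
E
python3 st2.py; python3 -c "
from h import *
snap('wrist','w9')"
```

```text
clk 13.05 gap 0.029708654075269753 F [-0.6 -0.1  0.3] j [-0.86  0.08 -0.67  0.6   0.28  0.66]
grasp pt [ 0.423  -0.2493  0.1065] delta to B in tool cm [ 0.11 -0.16  5.91]
angle of grasp about hinge 11.94 rad 0.2699 tool tilt 20.03 x yaw 94.32
```

View pics/w9.png

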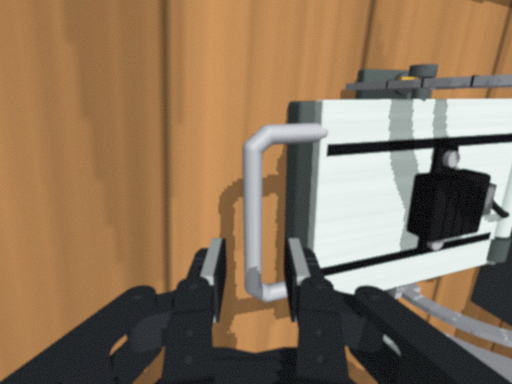

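The bar (x ≈ 253) lies between the pads (216 and 297), so I descend and close on it.

Call:
carry_out --motion '[{"jaw": -0.3,"tx": 0.1,"ty": -0.13,"tz": 2,"wx": 0,"wy": 0,"wz": 0},{"jaw": -0.3,"tx": 0,"ty": 0,"tz": 2,"wx": 0,"wy": 0,"wz": 0},{"jaw": -0.3,"tx": 0,"ty": 0,"tz": 1.9,"wx": 0,"wy": 0,"wz": 0},{"jaw": -0.3,"tx": 0,"ty": 0,"tz": 0,"wx": 0,"wy": 0,"wz": 0},{"jaw": -0.3,"tx": 0,"ty": 0,"tz": 0,"wx": 0,"wy": 0,"wz": 0},{"jaw": -1,"tx": 0,"ty": 0,"tz": 0,"wx": 0,"wy": 0,"wz": 0},{"jaw": -1,"tx": 0,"ty": 0,"tz": 0,"wx": 0,"wy": 0,"wz": 0},{"jaw": -1,"tx": 0,"ty": 0,"tz": 0,"wx": 0,"wy": 0,"wz": 0},{"jaw": -1,"tx": 0,"ty": 0,"tz": 0,"wx": 0,"wy": 0,"wz": 0},{"jaw": -1,"tx": 0,"ty": 0,"tz": 0,"wx": 0,"wy": 0,"wz": 0}]' --force 60

```text
clock: 14.35
tcp_pos: [0.3884, -0.2524, 0.1967]
orientation: [0.118, 0.67, 0.721, 0.129]
wrist_force: [-3.5, 0.6, 5.2]
finger_gap: 0.0098
```

```bash
python3 st2.py; python3 -c "
from h import *
snap('wrist','w10')"
```

```text
clk 14.35 gap 0.009837227555101804 F [-3.5  0.6  5.2] j [-0.83  0.19 -0.72  0.44  0.27  0.7 ]
grasp pt [ 0.4416 -0.248   0.0512] delta to B in tool cm [ 0.15 -0.01  0.07]
angle of grasp about hinge 0.16 rad 0.2454 tool tilt 20.07 x yaw 94.2
```

View pics/w10.png

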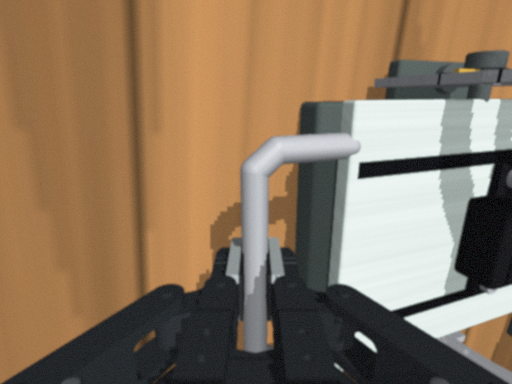

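The bar is gripped midway between the pads. A rigid turn about the hinge gives a constant step in tool axes, so I'll work that out.

```bash
python3 - <<'E'
exec(open('st2.py').read())
ax=np.array([-np.sin(np.radians(4.3)),np.cos(np.radians(4.3)),0])
for d in (1,2,2.5):
    Q=R.from_rotvec(ax*np.radians(d)); v=Q.apply(s['tcp_pos']-H)-(s['tcp_pos']-H); print(d,'shift cm',(r.T@v*100).round(3),'rot',(r.T@(ax*d)).round(3))
E
```

```text
clk 14.4 gap 0.009582178070188902 F [-2.9  0.1  4.4] j [-0.83  0.19 -0.73  0.44  0.27  0.7 ]
grasp pt [ 0.4416 -0.2479  0.0512] delta to B in tool cm [ 0.14 -0.01  0.07]
angle of grasp about hinge 0.16 rad 0.2454 tool tilt 20.07 x yaw 94.2
1 shift cm [ 0.002  0.423 -0.399] rot [ 1.    -0.003  0.003]
2 shift cm [ 0.004  0.853 -0.791] rot [ 2.    -0.006  0.005]
2.5 shift cm [ 0.006  1.071 -0.984] rot [ 2.5   -0.007  0.006]
```

Call:
carry_out --motion '[{"jaw": -1,"tx": 0,"ty": 0.423,"tz": -0.4,"wx": 1,"wy": 0,"wz": 0},{"jaw": -1,"tx": 0,"ty": 0.853,"tz": -0.791,"wx": 2,"wy": 0,"wz": 0},{"jaw": -1,"tx": 0,"ty": 0.853,"tz": -0.791,"wx": 2,"wy": 0,"wz": 0},{"jaw": -1,"tx": 0,"ty": 0.853,"tz": -0.791,"wx": 2,"wy": 0,"wz": 0},{"jaw": -1,"tx": 0,"ty": 0.853,"tz": -0.791,"wx": 2,"wy": 0,"wz": 0},{"jaw": -1,"tx": 0,"ty": 0.853,"tz": -0.791,"wx": 2,"wy": 0,"wz": 0},{"jaw": -1,"tx": 0,"ty": 0.853,"tz": -0.791,"wx": 2,"wy": 0,"wz": 0},{"jaw": -1,"tx": 0,"ty": 0.853,"tz": -0.791,"wx": 2,"wy": 0,"wz": 0},{"jaw": -1,"tx": 0,"ty": 0.853,"tz": -0.791,"wx": 2,"wy": 0,"wz": 0},{"jaw": -1,"tx": 0,"ty": 0.423,"tz": -0.4,"wx": 1,"wy": 0,"wz": 0},{"jaw": -1,"tx": 0,"ty": 0,"tz": 0,"wx": 0,"wy": 0,"wz": 0},{"jaw": -1,"tx": 0,"ty": 0,"tz": 0,"wx": 0,"wy": 0,"wz": 0}]'

```text
clock: 15.9
tcp_pos: [0.4479, -0.2481, 0.2807]
orientation: [0.011, 0.681, 0.732, 0.015]
wrist_force: [-1.1, -3.3, -2.0]
finger_gap: 0.0101
```

```bash
python3 st2.py; python3 -c "
from h import *
snap('wrist','w11')"
```

```text
clk 15.9 gap 0.010147906030672109 F [-1.1 -3.3 -2. ] j [-0.67  0.25 -0.35  0.94  0.03  0.83]
grasp pt [ 0.4535 -0.247   0.1258] delta to B in tool cm [ 0.1  -1.45  7.48]
angle of grasp about hinge 17.82 rad 0.2453 tool tilt 2.06 x yaw 94.2
```

View pics/w11.png

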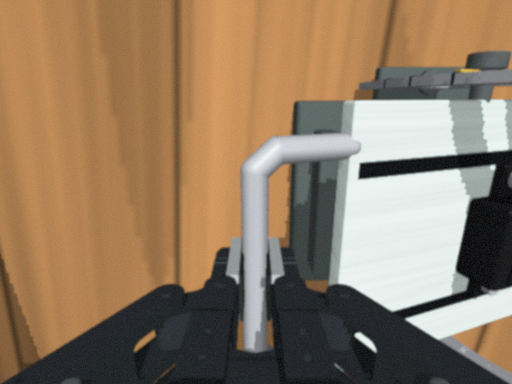

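The plate moves rigidly with the gripper, with the bar still midway between the pads, and stands at 17.8°. 22° remain.

Call:
carry_out --motion '[{"jaw": -1,"tx": 0,"ty": 0.423,"tz": -0.4,"wx": 1,"wy": 0,"wz": 0},{"jaw": -1,"tx": 0,"ty": 0.853,"tz": -0.791,"wx": 2,"wy": 0,"wz": 0},{"jaw": -1,"tx": 0,"ty": 0.853,"tz": -0.791,"wx": 2,"wy": 0,"wz": 0},{"jaw": -1,"tx": 0,"ty": 0.853,"tz": -0.791,"wx": 2,"wy": 0,"wz": 0},{"jaw": -1,"tx": 0,"ty": 0.853,"tz": -0.791,"wx": 2,"wy": 0,"wz": 0},{"jaw": -1,"tx": 0,"ty": 0.853,"tz": -0.791,"wx": 2,"wy": 0,"wz": 0},{"jaw": -1,"tx": 0,"ty": 0.853,"tz": -0.791,"wx": 2,"wy": 0,"wz": 0},{"jaw": -1,"tx": 0,"ty": 0.853,"tz": -0.791,"wx": 2,"wy": 0,"wz": 0},{"jaw": -1,"tx": 0,"ty": 0.853,"tz": -0.791,"wx": 2,"wy": 0,"wz": 0},{"jaw": -1,"tx": 0,"ty": 0.853,"tz": -0.791,"wx": 2,"wy": 0,"wz": 0},{"jaw": -1,"tx": 0,"ty": 0.853,"tz": -0.791,"wx": 2,"wy": 0,"wz": 0},{"jaw": -1,"tx": 0,"ty": 0.423,"tz": -0.4,"wx": 1,"wy": 0,"wz": 0},{"jaw": -1,"tx": 0,"ty": 0.085,"tz": -0.08,"wx": 0.2,"wy": 0,"wz": 0},{"jaw": -1,"tx": 0,"ty": 0,"tz": 0,"wx": 0,"wy": 0,"wz": 0},{"jaw": -1,"tx": 0,"ty": 0,"tz": 0,"wx": 0,"wy": 0,"wz": 0},{"jaw": -1,"tx": 0,"ty": 0,"tz": 0,"wx": 0,"wy": 0,"wz": 0},{"jaw": -1,"tx": 0,"ty": 0,"tz": 0,"wx": 0,"wy": 0,"wz": 0}]'

```text
clock: 18.08
tcp_pos: [0.5527, -0.2404, 0.3543]
orientation: [-0.121, 0.67, 0.722, -0.126]
wrist_force: [-6.2, -1.4, 1.0]
finger_gap: 0.0096
```

```bash
python3 st2.py; python3 - <<'E'
from h import *
snap('wrist','w12')
for n in('side','top'):
    im,c=snap(n,n+'12')
    u=(slice(165,275),slice(225,345)) if n=='side' else (slice(120,240),slice(140,400))
    k=5 if n=='side' else 3
    cv2.imwrite('pics/%s12z.png'%n,cv2.resize(im[u],None,fx=k,fy=k,interpolation=cv2.INTER_CUBIC))
E
```

```text
clk 18.075 gap 0.00955761595329597 F [-6.2 -1.4  1. ] j [-0.5   0.55  0.25  1.57 -0.18  1.02]
grasp pt [ 0.4994 -0.2435  0.2088] delta to B in tool cm [ 0.04  0.04 16.85]
angle of grasp about hinge 40.05 rad 0.2455 tool tilt -20.13 x yaw 94.2
```

View pics/w12.png

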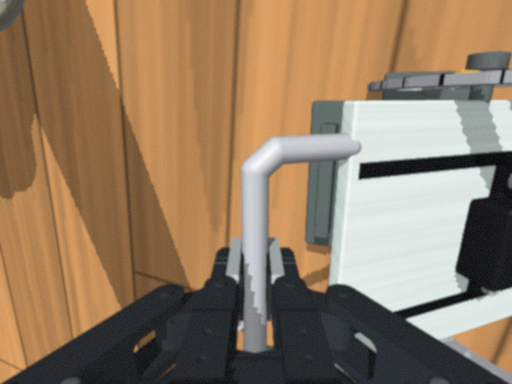

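View pics/side12z.png

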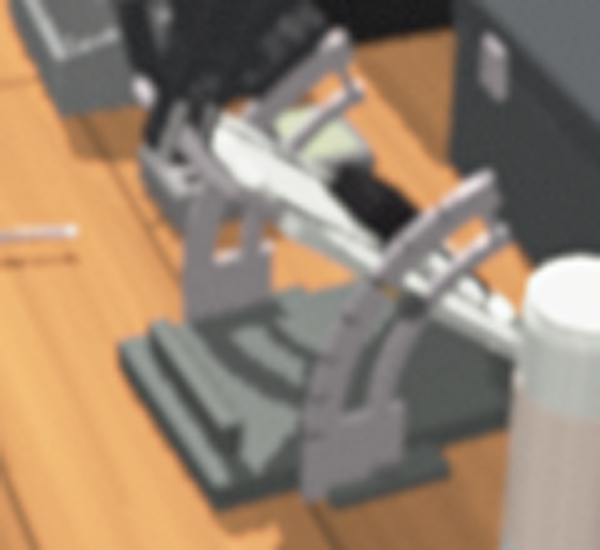

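View pics/top12z.png

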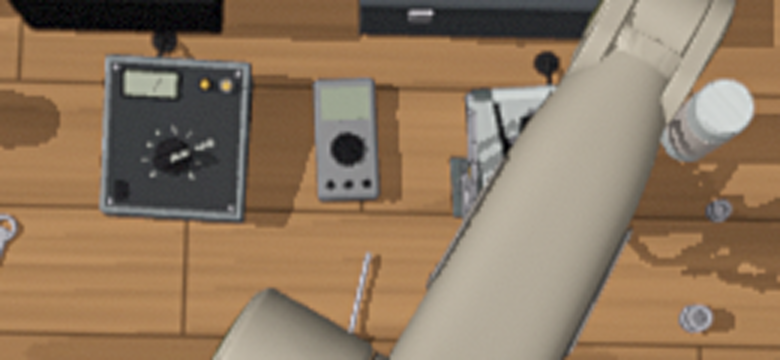

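The pose-based angle is 40.05°, the bar sits unchanged in the pads, and the right-hand pointer sits at the long mark (side zoom about (385,270)). The top view shows the dial still on 12 V and the visible objects unmoved. One check that everything is at rest, then hand in.

Call:
carry_out --motion '[{"jaw": -1,"tx": 0,"ty": 0,"tz": 0,"wx": 0,"wy": 0,"wz": 0},{"jaw": -1,"tx": 0,"ty": 0,"tz": 0,"wx": 0,"wy": 0,"wz": 0},{"jaw": -1,"tx": 0,"ty": 0,"tz": 0,"wx": 0,"wy": 0,"wz": 0}]'

```text
clock: 18.6
tcp_pos: [0.5527, -0.2404, 0.3543]
orientation: [-0.121, 0.67, 0.722, -0.126]
wrist_force: [-4.5, -0.8, 1.8]
finger_gap: 0.01
```

```bash
python3 st2.py; python3 -c "
from h import *
print(get_state()['qvel'].round(4)); print(env.hand_in())"
```

```text
clk 18.6 gap 0.009966234192862349 F [-4.5 -0.8  1.8] j [-0.5   0.55  0.25  1.57 -0.18  1.02]
grasp pt [ 0.4994 -0.2435  0.2088] delta to B in tool cm [ 0.03  0.03 16.85]
angle of grasp about hinge 40.05 rad 0.2455 tool tilt -20.13 x yaw 94.2
[ 0.0014  0.0012  0.0014 -0.0009  0.001   0.0008]
the job is handed in; nothing more can be done
None
```

I set the dial to the 12-volt mark with the plate flat. Then I gripped the handle bar, lifted the plate along its hinge arc to the 40-degree mark, and handed in at 18.6 s still holding it.

- **Dial:** its white line points straight at the 12 V dot. The fitted angle was about 68.8° against 67.5°, roughly 0.02 rad off, with 0.1 rad allowed. The last top view still shows it on the mark.
- **Plate:** 40.05° at rest, worked out from the gripper's position about the hinge. The side view agrees that the pointer is at the long mark, but it is too coarse for an independent reading. The bar stayed fixed in the pads throughout.
- **Grip:** I set 60 N. The fingers report a gap of about 10 mm on the 12 mm bar, and on the 13 mm dial bar they read 11.8 to 12.4 mm. They seem to read slightly low, and the wrist pictures show both things properly held.
- **Other things on the bench:** none appears to have moved. The arm hid the screwdriver's handle in the last top view, and I did not check the spanner and jar again.

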